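# Show a customer the small ammonite

### The job

A customer asks which is the smaller of the two ammonites in the display case. Push the case's clear cover fully open along its runners, point at the smaller ammonite with the fingertips just above it (within about 4 cm, over its middle) and stay there for two full seconds without touching it, then push the cover fully closed again and move clear. Do not fling the cover, do not touch or pick up anything inside the case, and leave the things around it where they stand.

Things in the scene. Friction and masses are not known exactly. Their poses are not given: they have to be found in the camera images.
- case: Fixed pine case, 170 (x) x 340 (y) mm, walls 70 high, 8 thick. Origin: centre of underside; x points away from the robot, y to its left, yaw up to 0.25 rad either way. Right half (y<0): four compartments 74 x 76 inside, centred at x=+-40, y=-42 and -124 mm, floor 25 mm up, dividers up to 45 mm. Left half (y>0): fixed bed of marbles, 42 mm high.
- cover (a joint): How far the clear cover has slid along the case's +y (m): 0 = closed, over the four compartments; 0.170 = fully open (end stop), over the marbles. Starts at 0 to 0.03. About 2 N of friction plus light damping; stays where it is left; cannot be lifted.
- cover_right_end (a point): Middle of the outer face of the cover's dark end board on the case's -y side, 89.5 mm above the table; push here towards +y to open. The cover is a clear upside-down tray on top of the case, 170 (x) x 168 (y) mm, from 72 to 107 mm above the table, a dark wooden board across each end. Closed, this face is flush with the case's end. Axes as the case.
- cover_left_end (a point): Middle of the outer face of the cover's other end board, on the case's +y side; push here towards the case's -y to close. 168 mm from cover_right_end, same height. Axes as the case.
- ammonite_small: The smaller ammonite: flat coiled fossil shell lying flat, 34 mm across, 12 mm high, chalky beige with dark ribs. Loose in one of the four compartments (any of them). Origin: centre of its underside, 25 mm above the table; its top is 37 mm above the table.
- ammonite_large: The larger ammonite: the same shape, 54 mm across, 17 mm high, loose in another compartment. Origin: centre of its underside.
- egg: Pale stone egg, 34 mm across, on a small dark wooden foot, 38 mm high in all, loose in another compartment. Origin: centre of its underside.
- vial: Small corked glass vial of beads, 23 mm across, 38 mm high, standing loose in another compartment. Origin: centre of its underside.
- jar: Glass jar with a cork cap, 70 mm across, 110 mm high, standing to the left of the case; leave it alone. Origin: centre of its underside.
- geode: Half geode, 88 mm across, 44 mm high, to the right of the case; leave it alone. Origin: centre of its underside.
- bowl: Empty dark wooden bowl, 110 mm across, 45 mm high, to the right of the case; leave it alone. Origin: centre of its underside.

How it is judged:
On the way, in this order (a step that is already met when the one before it is completed fails the run):
1. the cover is fully open (slid at least 155 mm of its 170 mm) (value of joint cover above 0.155 m), for 0.2 s.
2. with the cover open, the grasp point stays 1.8 s over the smaller ammonite, touching nothing: within 20 mm sideways, 32 to 92 mm above its underside (fingertips up to about 6 cm over its top) (horizontal distance between the grasp point and ammonite_small below 0.02 m and z of the grasp point in the frame of ammonite_small between 0.032 and 0.092 m and contact force between the fingers and anything else below 0.3 N and value of joint cover above 0.15 m), for 1.8 s.
At the end, for the whole second after the job is handed in: The cover is closed again to within 10 mm and at rest, everything in the case is within 10 mm and everything around it within 20 mm of where it started (value of joint cover below 0.01 m and velocity of joint cover between -0.01 and 0.01 m/s and distance of each of ammonite_small, ammonite_large, egg, vial from where it was at the start of the episode below 0.01 m and distance of each of jar, geode, bowl from where it was at the start of the episode below 0.02 m); the robot touches nothing.
It fails at once if a stone or vial in the case is touched (contact force between any of the fingers, the arm and ammonite_small above 0.3 N or contact force between any of the fingers, the arm and ammonite_large above 0.3 N or contact force between any of the fingers, the arm and egg above 0.3 N or contact force between any of the fingers, the arm and vial above 0.3 N).
It fails at once if a stone or vial in the case is moved more than 10 mm or lifted (distance of any of ammonite_small, ammonite_large, egg, vial from where it was at the start of the episode above 0.01 m).
It fails at once if something standing around the case is moved more than 20 mm (distance of any of jar, geode, bowl from where it was at the start of the episode above 0.02 m).
It fails at once if the cover is flung (faster than 0.6 m/s) (velocity of joint cover above 0.6 m/s or velocity of joint cover below -0.6 m/s).
It also fails if it takes over 58 s, if anything falls off the work surface, if the arm or the gripper's body presses on something with over 40 N, if the wrist force passes 120 N, or if a joint passes its speed limit or range.

### The arm

A 6-joint arm with a two-finger parallel gripper is mounted at the origin on the work surface. World frame = base frame: x ahead of the robot, y to its left, z up, the work surface at z = 0. Lengths are in m, angles in rad, forces in N, time in s.
With the tool pointing down it reaches from about 0.225 to 0.875 m from the base axis. Payload 3.4 kg.
Tool frame: the origin (TCP) lies between the finger pads; the fingertips stand 19 mm ahead of it and the grasp point (between the pads) is the TCP (manip.tip_reach is the distance from the TCP to the fingertips, in m); z points along the fingers, x is the direction in which the jaws open and shut, and the axes are right-handed (so a half turn about z gives the same grasp; the last joint's range is limited). The gripper opens to 85 mm and grips with 20 to 120 N. Pads are 22 mm wide; open, the fingers measure 114 mm over their backs; the gripper's body (76 mm by 85 mm) begins 54 mm behind the grasp point. The pads swing forward as they close: fully open they stand 13 mm farther back than shut.
Start: joints at [1.126, 0.276, 1.505, -0, 1.361, -0.121], TCP at [0.183, 0.545, 0.216] pointing down, gripper open.
Joint ranges: [-2.89, 2.89], [-0.75, 2.08], [0.22, 2.7], [-1.18, 4.32], [0.11, 2.71], [-2.7, 2.7]. Speed limits (rad/s): [2.57, 2.57, 3.14, 3.14, 3.14, 3.14].

### API

Orientations are given as a unit quaternion [w, x, y, z].
In Python, from rig import manip gives the robot as it stands.
- The arm moves only by the tool send_rows, never from a script. Its arguments are lists of equal length, an entry for each row: "delta_pos": the shift along the tool's x, y, z normalised to -1 to 1, where 1 is 40 cm, a list of three; "angular": the turn, a rotation vector about the tool's x, y, z normalised to -1 to 1, where 1 is 0.08 rad, a list of three. A call has 1 to 5 rows; each row shifts and turns the commanded pose from where the row before left it, along the tool's axes as they then stand; what a row does not reach is not made up. A row lasts 1/12 s, in which the tool goes at most 41.7 mm and 7.16 degrees, less where a joint would pass 70% of its speed; a pose out of reach is approached as far as the arm can. A call with a number of a shift or a turn outside -1 to 1 is refused whole. A call with a gripper value outside its range is refused whole. "hand" is the finger opening in mm, from 0 to 85.4, set as the call begins (left out, the last holds). The fingers move at their own pace and stop on an object; "squeeze" is the grip in N (left out, the last holds). Time passes only in rows, so rows that do not move let the fingers close. It gives the time, the measured TCP pose, the force and the opening at its end, in the units of the state.
- manip.get_state(): the state, without advancing time (a new reading comes with each control period).
- manip.get_image(name): name is "scene" or "top" or "wrist"; returns the picture (384x512x3 uint8, blue, green, red); there is no depth.
- manip.calibration(name): a dict with "fx", "fy", "cx", "cy" (pixels), "k1" (the pictures are not rectified: a ray, as slopes to the right and down, at radius r is drawn at 1 + k1 r^2 times it, then the intrinsics apply), "camera_from_world" (4x4, takes a point from world to camera coordinates). Camera axes: x right, y up, looking along -z (the intrinsics and any distortion apply to the point x, -y, -z); pixel columns grow to the right and rows downward; lengths in m; the calibration is good to about 2 mm. A picture is of the moment at which its call begins: read the wrist's pose just before it. calibration takes no time and is no camera call; for the wrist camera it gives the pose at the moment of the call.
- manip.sign_off(): hands the job in, once; it reports no verdict.
The state is a dict: "clock": time; "qpos": joint angles; "qd": joint speeds; "effort": joint torques, N m; "position": TCP position; "ee_rot": TCP orientation; "contact_force": force on the tool from outside, world axes, zero at the start; "moment": the same for the moment, N m; "width": finger opening in m.
Only numpy, scipy, OpenCV 4.12 (cv2) and the standard library are available. Lean on these libraries where they do the work, as an engineer would, in place of code of your own. Each camera call takes 0.05 s, during which the arm holds its last target.

## Working session

There is one attempt and no reset: what is moved stays moved. The work goes in short steps, Python scripts to look and compute and a tool call to move; the robot and the scene stay as the last step left them, time stands still between calls to the robot, and variables do not carry over. Pictures are saved under pics/ and viewed, and the job is handed in when it is done.

Besides the shell and the picture viewer there is one more tool, called after ">>>" in YAML: its name, and indented under it one key for each argument. send_rows: Moves the arm, as the interface text tells. Scaled input: -1 to 1 covers 40 cm each way for a shift and 0.08 rad each way for a turn. Its arguments: {"type":"object","properties":{"delta_pos":{"type":"array","items":{"type":"array","items":{"type":"number"}}},"angular":{"type":"array","items":{"type":"array","items":{"type":"number"}}},"hand":{"type":"number"},"squeeze":{"type":"number"}},"required":["delta_pos","angular"]}

```bash
ls; mkdir -p pics; python3 - <<'E'
from rig import manip
import cv2
s=manip.get_state();print(s)
for n in("scene","top"):
    cv2.imwrite(f"pics/{n}0.png",manip.get_image(n)); print(n,manip.calibration(n))
E
```

```text
pics
{'clock': 0.0, 'qpos': array([ 1.12600134e+00,  2.76604001e-01,  1.50614366e+00,  2.21677540e-05,
        1.36070544e+00, -1.21008207e-01]), 'qd': array([-0.00118199,  0.00024268, -0.00164523, -0.00131413,  0.00052479,
        0.00097442]), 'effort': array([ 7.75609369e-04, -4.16756237e+01, -2.45808184e+01,  1.22787907e-05,
        1.06704500e-02, -3.33018068e-05]), 'position': array([0.18269934, 0.54460963, 0.21523042]), 'ee_rot': array([ 4.38511926e-04,  8.11838071e-01,  5.83881907e-01, -8.20452812e-04]), 'contact_force': array([-0.20564282, -0.15764155,  0.82244447]), 'moment': array([0.00903607, 0.03735647, 0.0209221 ]), 'width': 0.08529089370021645}
scene {'fx': 423.503282172956, 'fy': 423.503282172956, 'cx': 252.7387189724597, 'cy': 196.66426655073164, 'k1': -0.08425313410722023, 'camera_from_world': array([[-0.59481273,  0.80359171, -0.0209329 ,  0.32182802],
       [-0.50316377, -0.35187731,  0.78930892,  0.19219177],
       [ 0.62691629,  0.48002367,  0.61363934, -1.46868411],
       [ 0.        ,  0.        ,  0.        ,  1.        ]])}
top {'fx': 400.3336550290361, 'fy': 400.3336550290361, 'cx': 256.787118162693, 'cy': 196.62982256259195, 'k1': -0.12469786803405689, 'camera_from_world': array([[-0.01201313, -0.99991745, -0.00455724,  0.02070602],
       [ 0.99177529, -0.01249585,  0.12737989, -0.52571701],
       [-0.12742632, -0.00298952,  0.99184353, -1.34031851],
       [ 0.        ,  0.        ,  0.        ,  1.        ]])}
```

View pics/top0.png

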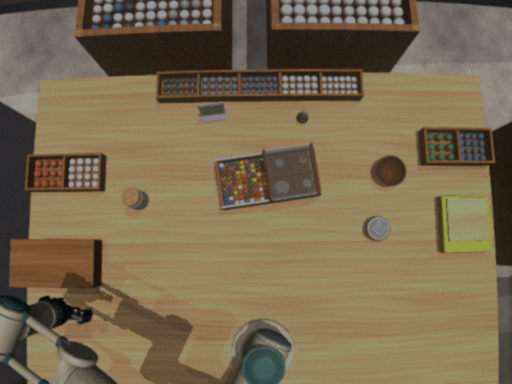

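View pics/scene0.png

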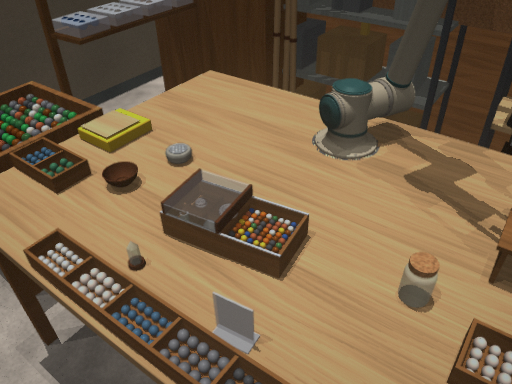

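```bash
python3 - <<'E'
import cv2
i=cv2.imread("pics/top0.png")[135:220,205:330]
cv2.imwrite("pics/topz.png",cv2.resize(i,None,fx=6,fy=6,interpolation=cv2.INTER_CUBIC))
i=cv2.imread("pics/scene0.png")[165:280,150:315]
cv2.imwrite("pics/scz.png",cv2.resize(i,None,fx=4.8,fy=4.8,interpolation=cv2.INTER_CUBIC))
E
```

```text
(no output)
```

View pics/topz.png

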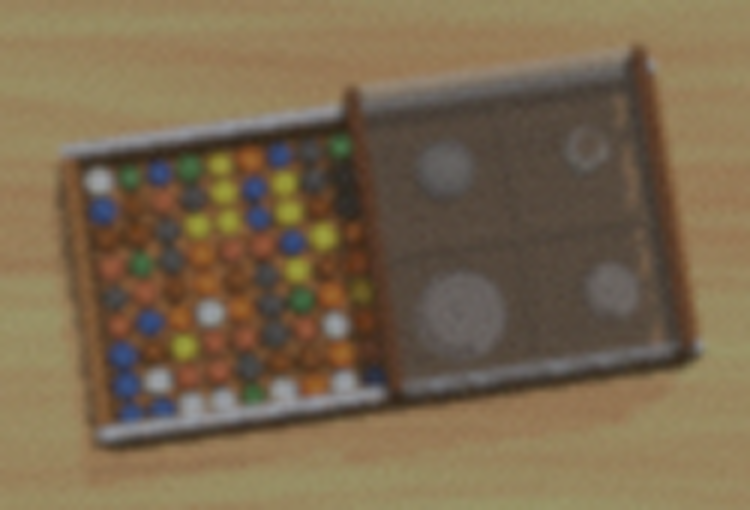

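View pics/scz.png

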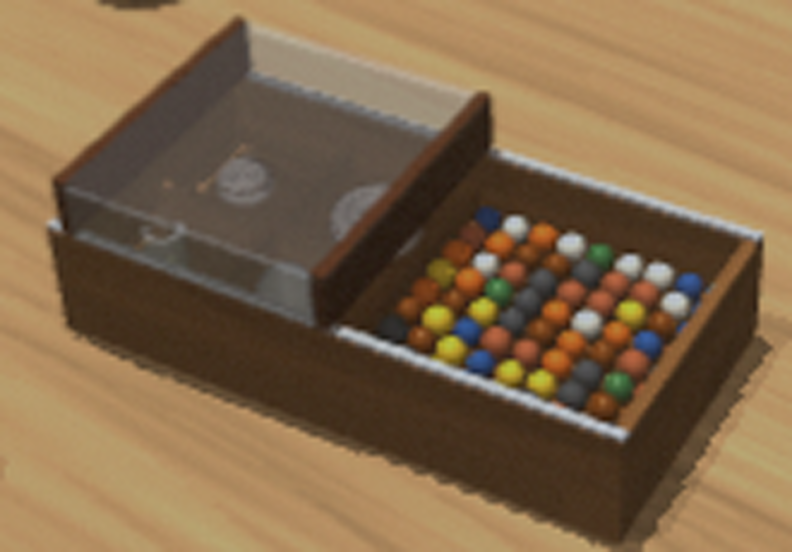

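```bash
cat > h.py <<'E'
import numpy as np,cv2
from rig import manip
def ray(name,uv,z,c=None):
    c=c or manip.calibration(name); p=(np.array(uv,float)-[c["cx"],c["cy"]])/[c["fx"],c["fy"]]
    q=p.copy()
    for _ in range(20): q=p/(1+c["k1"]*(q@q))
    T=c["camera_from_world"];R=T[:3,:3];o=-R.T@T[:3,3]
    d=R.T@np.array([q[0],-q[1],-1]); return o+d*(z-o[2])/d[2]
def proj(name,P,c=None):
    c=c or manip.calibration(name);T=c["camera_from_world"];X=T[:3,:3]@np.array(P)+T[:3,3]
    q=np.array([X[0],-X[1]])/-X[2]; q=q*(1+c["k1"]*(q@q)); return q*[c["fx"],c["fy"]]+[c["cx"],c["cy"]]
E
python3 - <<'E'
from h import *
t=lambda x,y:(x/6+205-.4,y/6+135-.4)
s=lambda x,y:(x/4.8+150-.4,y/4.8+165-.4)
for n,f,x,y,z in [("rimFL",t,62,152,.07),("rimNL",t,98,443,.07),("rimNR",t,700,348,.07),("rimFR",t,655,65,.07),
 ("covFL",t,350,90,.107),("covNL",t,395,395,.107),("covFR",t,640,47,.107),("covNR",t,692,345,.107),("small",t,612,288,.037),("large",t,462,313,.042),("egg",t,445,167,.05),("vial",t,588,148,.06)]:
    print(n,ray("top",f(x,y),z).round(4))
print()
for n,f,x,y,z in [("rimNL",s,762,236,.07),("rimFL",s,625,435,.07),("rimFR",s,50,225,.07),("botFL",s,620,540,.0),("botFR",s,70,330,0),("covFL",s,312,275,.107),("covNL",s,490,95,.107),("covNR",s,240,18,.107),("covFR",s,55,182,.107),("small",s,243,178,.037)]:
    print(n,ray("scene",f(x,y),z).round(4))
E
```

```text
rimFL [0.6485 0.1545 0.07  ]
rimNL [0.4831 0.1341 0.07  ]
rimNR [ 0.5322 -0.2022  0.07  ]
rimFR [ 0.6948 -0.1823  0.07  ]
covFL [ 0.6729 -0.0082  0.107 ]
covNL [ 0.5035 -0.0301  0.107 ]
covFR [ 0.6955 -0.1689  0.107 ]
covNR [ 0.5288 -0.192   0.107 ]
small [ 0.5721 -0.1579  0.037 ]
large [ 0.5578 -0.0711  0.042 ]
egg [ 0.6412 -0.0627  0.05  ]
vial [ 0.6492 -0.1438  0.06  ]

rimNL [0.484  0.1328 0.07  ]
rimFL [0.6449 0.1542 0.07  ]
rimFR [ 0.6932 -0.1804  0.07  ]
botFL [ 0.6479  0.1549 -0.    ]
botFR [ 0.6977 -0.1756 -0.    ]
covFL [ 0.6734 -0.0098  0.107 ]
covNL [ 0.5054 -0.027   0.107 ]
covNR [ 0.5274 -0.1893  0.107 ]
covFR [ 0.6951 -0.1664  0.107 ]
small [ 0.5746 -0.1533  0.037 ]
```

```bash
cat >> h.py <<'E'
from scipy.spatial.transform import Rotation as Ro
C=np.array([.5897,-.024]);YAW=.135
def w(xc,yc):
    c,s=np.cos(YAW),np.sin(YAW); return C+[c*xc-s*yc,s*xc+c*yc]
def plan(P):
    s=manip.get_state();q=s["ee_rot"];R=Ro.from_quat([q[1],q[2],q[3],q[0]])
    d=R.inv().apply(np.array(P)-s["position"])
    print("clk",round(s["clock"],2),"pos",s["position"].round(4),"F",s["contact_force"].round(1),"w",round(s["width"],3))
    # turn needed to have tool x along case +y, z down
    cy=np.pi/2+YAW; x=[np.cos(cy),np.sin(cy),0];y=[np.sin(cy),-np.cos(cy),0]
    G=Ro.from_matrix(np.array([x,y,[0,0,-1]]).T)
    print("target",np.round(P,4),"delta/0.4:",(d/.4).round(4),"turn/0.08:",((R.inv()*G).as_rotvec()/.08).round(2))
E
python3 -c "
from h import *
plan([*w(0,-.207),.216])"
```

```text
clk 0.1 pos [0.1827 0.5447 0.2153] F [ 0.4 -0.1 -1.1] w 0.085
target [ 0.6176 -0.2291  0.216 ] delta/0.4: [-1.4880e+00  1.6461e+00  5.0000e-04] turn/0.08: [-0.01  0.02 -5.73]
```

>>> send_rows:
  delta_pos:
    - [0,0,0]
    - [0,0,0]
    - [0,0,0]
    - [0,0,0]
    - [0,0,0]
  angular:
    - [0,0,-1]
    - [0,0,-1]
    - [0,0,-1]
    - [0,0,-1]
    - [0,0,-1]
  hand: 0

```text
clock: 0.52
position: [0.1828, 0.5448, 0.2156]
ee_rot: [0.0, 0.678, 0.735, -0.001]
contact_force: [-0.7, 0.2, -0.3]
width: 0.026
```

>>> send_rows:
  delta_pos:
    - [0,0,0]
  angular:
    - [0,0,-0.75]

```text
clock: 0.6
position: [0.1828, 0.5448, 0.2156]
ee_rot: [0.0, 0.656, 0.755, -0.001]
contact_force: [-0.6, -0.6, 1.0]
width: 0.0127
```

```bash
python3 -c "
from h import *
plan([*w(0,-.207),.216])"
```

```text
clk 0.6 pos [0.1828 0.5448 0.2156] F [-0.6 -0.6  1. ] w 0.013
target [ 0.6176 -0.2291  0.216 ] delta/0.4: [-2.0674e+00  8.0670e-01  3.0000e-04] turn/0.08: [-0.01  0.01  0.06]
```

>>> send_rows:
  delta_pos:
    - [-0.08,0.032,0]
    - [-0.08,0.032,0]
    - [-0.08,0.032,0]
    - [-0.08,0.032,0]
    - [-0.08,0.032,0]
  angular:
    - [0,0,0]
    - [0,0,0]
    - [0,0,0]
    - [0,0,0]
    - [0,0,0]

```text
clock: 1.02
position: [0.2682, 0.3937, 0.2157]
ee_rot: [0.0, 0.657, 0.754, -0.0]
contact_force: [0.4, -0.1, -0.0]
width: 0.0001
```

>>> send_rows:
  delta_pos:
    - [-0.08,0.032,0]
    - [-0.08,0.032,0]
    - [-0.08,0.032,0]
    - [-0.08,0.032,0]
    - [-0.08,0.032,0]
  angular:
    - [0,0,0]
    - [0,0,0]
    - [0,0,0]
    - [0,0,0]
    - [0,0,0]

```text
clock: 1.43
position: [0.3534, 0.2439, 0.2159]
ee_rot: [-0.0, 0.657, 0.754, -0.0]
contact_force: [0.4, -0.6, -0.5]
width: 0.0002
```

>>> send_rows:
  delta_pos:
    - [-0.08,0.032,0]
    - [-0.08,0.032,0]
    - [-0.08,0.032,0]
    - [-0.08,0.032,0]
    - [-0.08,0.032,0]
  angular:
    - [0,0,0]
    - [0,0,0]
    - [0,0,0]
    - [0,0,0]
    - [0,0,0]

```text
clock: 1.85
position: [0.4386, 0.094, 0.2159]
ee_rot: [-0.0, 0.657, 0.753, -0.0]
contact_force: [1.1, 0.9, 0.2]
width: -0.0
```

>>> send_rows:
  delta_pos:
    - [-0.08,0.032,0]
    - [-0.08,0.032,0]
    - [-0.08,0.032,0]
    - [-0.08,0.032,0]
    - [-0.08,0.032,0]
  angular:
    - [0,0,0]
    - [0,0,0]
    - [0,0,0]
    - [0,0,0]
    - [0,0,0]

```text
clock: 2.27
position: [0.5237, -0.0558, 0.2157]
ee_rot: [-0.0, 0.658, 0.753, -0.0]
contact_force: [0.7, 0.0, 0.2]
width: -0.0001
```

>>> send_rows:
  delta_pos:
    - [-0.08,0.032,0]
    - [-0.08,0.032,0]
    - [-0.08,0.032,0]
    - [-0.08,0.032,0]
    - [-0.08,0.032,0]
  angular:
    - [0,0,0]
    - [0,0,0]
    - [0,0,0]
    - [0,0,0]
    - [0,0,0]

```text
clock: 2.68
position: [0.6089, -0.2055, 0.2154]
ee_rot: [-0.001, 0.657, 0.753, -0.0]
contact_force: [0.2, 0.4, 0.9]
width: -0.0001
```

```bash
python3 -c "
from h import *
plan([*w(0,-.207),.216])
cv2.imwrite('pics/wr1.png',manip.get_image('wrist'))"
```

```text
clk 2.68 pos [ 0.6089 -0.2055  0.2154] F [0.2 0.4 0.9] w -0.0
target [ 0.6176 -0.2291  0.216 ] delta/0.4: [-0.0615  0.0134 -0.0015] turn/0.08: [-0.01 -0.01  0.01]
```

View pics/wr1.png

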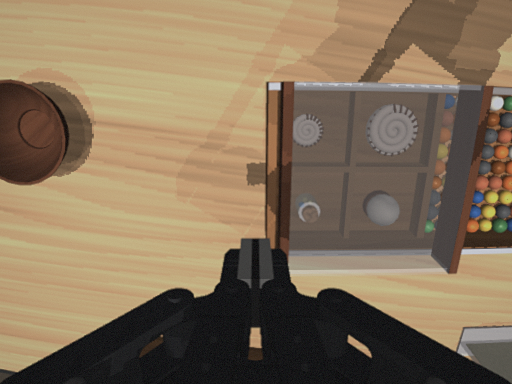

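The wrist view shows both spirals: the small one at (308,130), the large one at (392,128), the vial at (309,211) and the egg at (381,208). That matches the top view.

>>> send_rows:
  delta_pos:
    - [-0.062,0.013,0]
    - [0,0,0.09]
    - [0,0,0.09]
    - [0,0,0.096]
    - [0,0,0]
  angular:
    - [0,0,0]
    - [0,0,0]
    - [0,0,0]
    - [0,0,0]
    - [0,0,0]

```text
clock: 3.15
position: [0.6112, -0.2251, 0.0971]
ee_rot: [-0.008, 0.657, 0.753, -0.002]
contact_force: [-1.1, 0.8, -1.9]
width: 0.0002
```

```bash
python3 -c "
from h import *
plan([*w(0,-.02),.105])
t=cv2.resize(manip.get_image('top')[130:250,205:405],None,fx=4,fy=4)
cv2.imwrite('pics/t2.png',t)"
```

```text
clk 3.15 pos [ 0.6112 -0.2251  0.0971] F [-1.1  0.8 -1.9] w 0.0
target [ 0.5924 -0.0438  0.105 ] delta/0.4: [ 0.4556  0.0145 -0.0156] turn/0.08: [-0.18 -0.12  0.01]
```

View pics/t2.png

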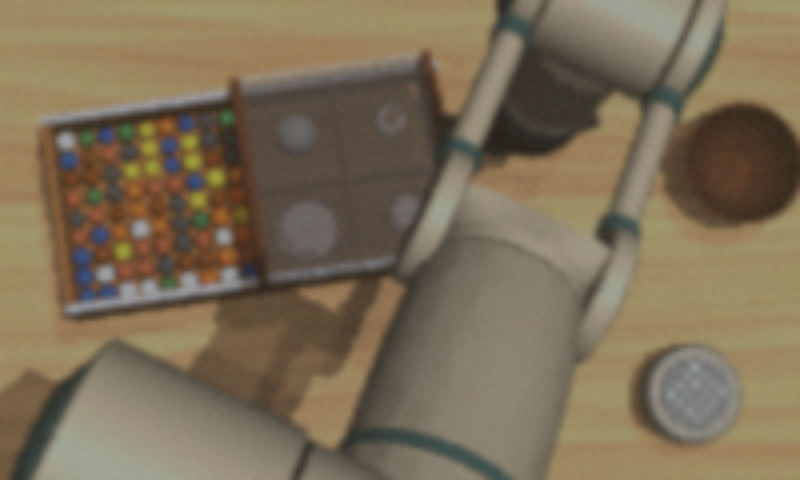

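>>> send_rows:
  delta_pos:
    - [0,0,0]
    - [0,0,0]
  angular:
    - [0,0,0]
    - [0,0,0]

```text
clock: 3.37
position: [0.619, -0.2285, 0.1084]
ee_rot: [0.002, 0.657, 0.754, 0.001]
contact_force: [-0.6, -0.1, -0.4]
width: 0.0002
```

```bash
python3 -c "
from h import *
plan([*w(0,-.02),.105]);print(manip.get_state()['qpos'])"
```

```text
clk 3.37 pos [ 0.619  -0.2285  0.1084] F [-0.6 -0.1 -0.4] w 0.0
target [ 0.5924 -0.0438  0.105 ] delta/0.4: [ 0.4666 -0.0031  0.0073] turn/0.08: [0.05 0.03 0.02]
[-4.59103916e-01  4.68988349e-01  1.47669964e+00  9.85623518e-05
  1.19110039e+00 -2.16638176e+00]
```

>>> send_rows:
  delta_pos:
    - [0.01,0,0.004]
    - [0.02,0,0]
    - [0.02,0,0]
    - [0.02,0,0]
    - [0.025,0,0]
  angular:
    - [0,0,0]
    - [0,0,0]
    - [0,0,0]
    - [0,0,0]
    - [0,0,0]

```text
clock: 3.78
position: [0.612, -0.1893, 0.1047]
ee_rot: [0.0, 0.657, 0.754, 0.0]
contact_force: [0.0, -0.7, 0.6]
width: 0.0002
```

>>> send_rows:
  delta_pos:
    - [0.025,0,0]
    - [0.025,0,0]
    - [0.025,0,0]
    - [0.025,0,0]
    - [0.025,0,0]
  angular:
    - [0,0,0]
    - [0,0,0]
    - [0,0,0]
    - [0,0,0]
    - [0,0,0]

```text
clock: 4.2
position: [0.605, -0.1395, 0.1041]
ee_rot: [-0.0, 0.657, 0.754, 0.0]
contact_force: [-0.1, -0.1, -1.7]
width: -0.0001
```

```bash
python3 -c "
from h import *
plan([*w(0,-.014),.105])
t=cv2.resize(manip.get_image('scene')[140:300,130:330],None,fx=3,fy=3)
cv2.imwrite('pics/s3.png',t)"
```

```text
clk 4.2 pos [ 0.605  -0.1395  0.1041] F [-0.1 -0.1 -1.7] w -0.0
target [ 0.5916 -0.0379  0.105 ] delta/0.4: [ 0.2562  0.0013 -0.0023] turn/0.08: [-0.   -0.    0.02]
```

View pics/s3.png

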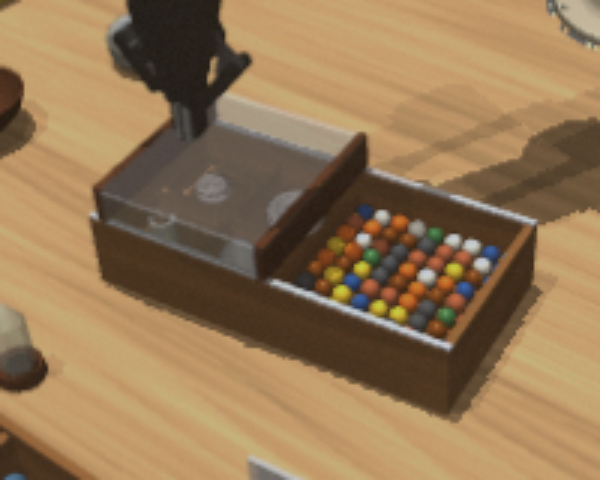

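```bash
python3 -c "
from h import *
plan([*w(0,-.014),.105]); print(manip.tip_reach)
P=manip.get_state()['position']
for dz in(0,-.019): print(dz,proj('scene',P+[0,0,dz]))
for yc in(-.17,-.158,-.11,-.10,-.0):
  for xc in(-.085,.085): print(yc,xc,(proj('scene',[*w(xc,yc),.107])-[130,140])*3)
cv2.imwrite('pics/s4.png',cv2.resize(manip.get_image('scene')[150:260,140:290],None,fx=5,fy=5,interpolation=cv2.INTER_CUBIC))
cv2.imwrite('pics/w4.png',manip.get_image('wrist'))"
```

```text
clk 4.25 pos [ 0.6044 -0.1374  0.104 ] F [-0.9  1.   0.5] w 0.0
target [ 0.5916 -0.0379  0.105 ] delta/0.4: [ 0.2508  0.0022 -0.0018] turn/0.08: [-0.01 -0.03  0.03]
0.019
0 [194.54421054 189.49157825]
-0.019 [195.30770025 195.31337603]
-0.17 -0.085 [196.35652921  80.50758824]
-0.17 0.085 [ 79.524268   182.32378873]
-0.158 -0.085 [207.07482472  83.79775219]
-0.158 0.085 [ 90.82659  186.452358]
-0.11 -0.085 [250.89105951  97.25298892]
-0.11 0.085 [137.18352559 203.36655606]
-0.1 -0.085 [260.21240535 100.11647069]
-0.1 0.085 [147.07686493 206.97233836]
-0.0 -0.085 [357.21455956 129.93689553]
-0.0 0.085 [250.67388783 244.64680964]
```

View pics/s4.png

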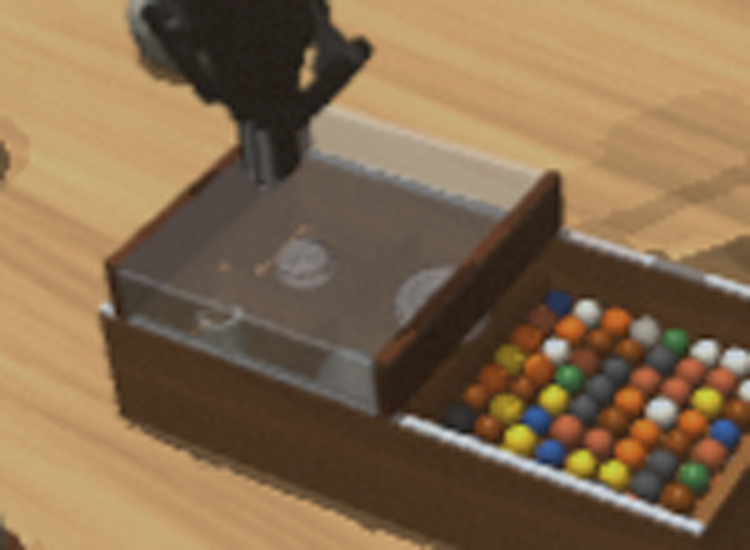

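View pics/w4.png

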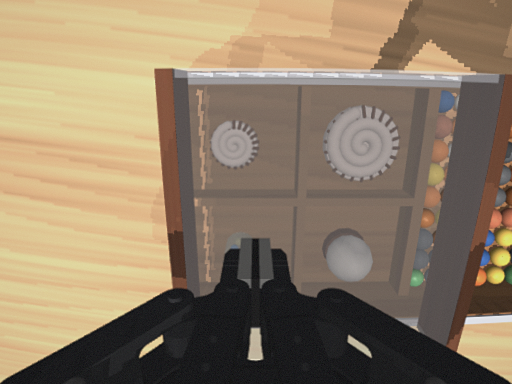

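```bash
python3 -c "
from h import *
c=manip.calibration('wrist'); T=c['camera_from_world'];print('cam',(-T[:3,:3].T@T[:3,3]).round(4),'\n',T.round(3))
P=manip.get_state()['position'];print(P)
for dz in(.019,0,-.019): print(dz,proj('wrist',P+[0,0,dz],c))
for n,uv,z in [('small',(234,145),.037),('large',(361,143),.042),('egg',(350,257),.05),('Lg_l',(324,143),.04),('Lg_r',(399,143),.04),('covNR',(155,69),.107),('covNL',(512,75),.107),('div',(300,197),.045)]: print(n,ray('wrist',uv,z,c).round(4))
im=cv2.imread('pics/wr1.png')
"
```

```text
cam [ 0.5262 -0.15    0.2617] 
 [[-0.137  0.991  0.001  0.221]
 [-0.943 -0.131 -0.306  0.557]
 [-0.303 -0.043  0.952 -0.096]
 [ 0.     0.     0.     1.   ]]
[ 0.60512399 -0.13979807  0.10415685]
0.019 [253.08971008 261.0238075 ]
0 [253.25269741 242.59586917]
-0.019 [253.38598346 227.57620478]
small [ 0.5681 -0.1583  0.037 ]
large [ 0.554  -0.0747  0.042 ]
egg [ 0.6344 -0.066   0.05  ]
Lg_l [ 0.5579 -0.0988  0.04  ]
Lg_r [ 0.5505 -0.0481  0.04  ]
covNR [ 0.526  -0.1944  0.107 ]
covNL [ 0.5039 -0.0329  0.107 ]
div [ 0.5961 -0.1089  0.045 ]
```

Something disagrees here. The TCP reads z 0.104 and y is past the end board, but the cover hasn't moved and the force is about 0. In the images the fingertips are above the cover, higher than the state implies. I'll back out and calibrate the real tip height before pushing.

>>> send_rows:
  delta_pos:
    - [0,0,-0.03]
    - [-0.04,0,0]
    - [-0.05,0,0]
    - [-0.06,0,0]
    - [-0.06,0,0]
  angular:
    - [0,0,0]
    - [0,0,0]
    - [0,0,0]
    - [0,0,0]
    - [0,0,0]

```text
clock: 4.77
position: [0.617, -0.2264, 0.1161]
ee_rot: [0.001, 0.657, 0.754, -0.0]
contact_force: [-0.4, 0.1, -0.9]
width: 0.0001
```

>>> send_rows:
  delta_pos:
    - [-0.03,0,0.01]
    - [-0.01,0,0.02]
    - [0,0,0.01]
    - [0,0,0]
  angular:
    - [0,0,0]
    - [0,0,0]
    - [0,0,0]
    - [0,0,0]

```text
clock: 5.1
position: [0.6173, -0.2388, 0.0978]
ee_rot: [-0.002, 0.658, 0.753, -0.0]
contact_force: [0.0, 0.5, -0.1]
width: 0.0003
```

```bash
python3 -c "
from h import *
plan([*w(0,-.207),.105])
c=manip.calibration('wrist');cv2.imwrite('pics/w5.png',manip.get_image('wrist'))
cv2.imwrite('pics/s5.png',cv2.resize(manip.get_image('scene')[120:230,130:270],None,fx=5,fy=5,interpolation=cv2.INTER_CUBIC))
P=manip.get_state()['position']
for dz in(.019,0,-.019): print(dz,proj('scene',P+[0,0,dz]),(proj('scene',P+[0,0,dz])-[130,120])*5+2)
"
```

```text
clk 5.1 pos [ 0.6173 -0.2388  0.0978] F [ 0.   0.5 -0.1] w 0.0
target [ 0.6176 -0.2291  0.105 ] delta/0.4: [ 0.024   0.0039 -0.0179] turn/0.08: [-0.04 -0.04  0.01]
0.019 [162.61292263 174.72174038] [165.06461314 275.60870188]
0 [163.66937948 180.51888074] [170.3468974  304.59440372]
-0.019 [164.70757882 186.20063939] [175.53789412 333.00319696]
```

View pics/s5.png

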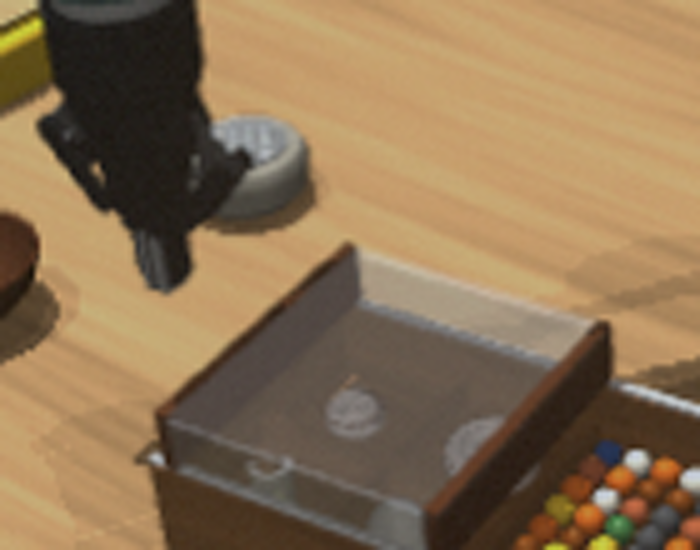

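View pics/w5.png

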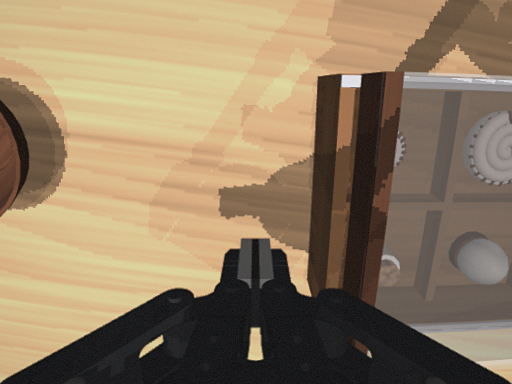

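```bash
python3 -c "
from h import *
s=manip.get_state();c=manip.calibration('wrist');P=s['position'];q=s['ee_rot'];R=Ro.from_quat([q[1],q[2],q[3],q[0]])
print(c['fx'],c['cx'],c['cy'],c['k1'])
for sy in(-.011,0,.011):
  for dz in(-.02,0,.019): print(sy,dz,proj('wrist',P+R.apply([0,sy,dz]),c).round(1))
# case & cover with wrist cam
for n,X in [('caseNRtop',[*w(-.085,-.17),.07]),('caseNRcov',[*w(-.085,-.158),.107]),('caseFRcov',[*w(.085,-.158),.107]),('div',[*w(0,-.083),.045])]: print(n,proj('wrist',X,c).round(0), proj('scene',X).round(0))
print(manip.get_state()['qpos'].round(3),P)
"
python3 - <<'E'
import cv2
i=cv2.imread('pics/w5.png')[50:330,180:512]
cv2.imwrite('pics/w5z.png',cv2.resize(i,None,fx=2.1,fy=2.1))
E
```

```text
334.8658271355928 254.9955779452733 190.01706244953348 -0.07581728172556264
-0.011 -0.02 [253.1 240.8]
-0.011 0 [253.2 223.2]
-0.011 0.019 [253.4 209.8]
0 -0.02 [253.1 262.1]
0 0 [253.3 242.6]
0 0.019 [253.4 227.6]
0.011 -0.02 [253.1 282.4]
0.011 0 [253.3 261.2]
0.011 0.019 [253.4 244.8]
caseNRtop [340.  75.] [197. 178.]
caseNRcov [388.  73.] [199. 168.]
caseFRcov [351. 377.] [160. 202.]
div [445. 207.] [207. 211.]
[-4.730e-01  4.840e-01  1.475e+00  1.000e-03  1.185e+00 -2.181e+00] [ 0.61820209 -0.23842065  0.0993204 ]
```

View pics/w5z.png

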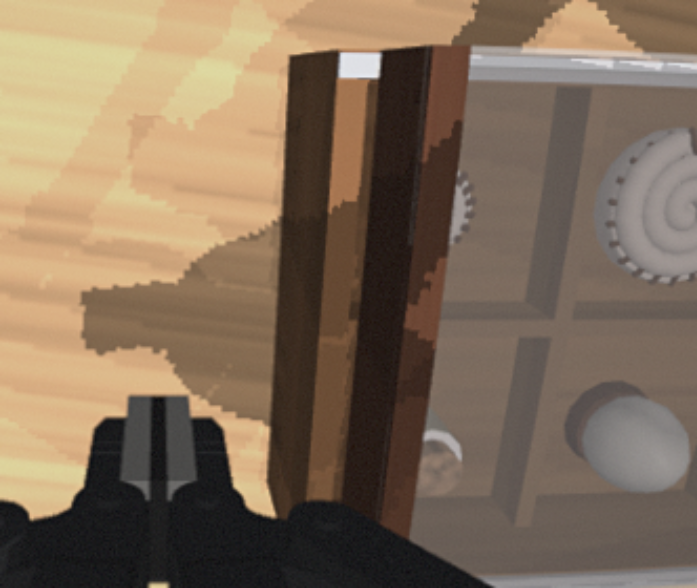

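The wrist view reproduces the case corners to about 1–3 px, so the arm pose is sound. Both views put the closed fingertips about 19 mm *behind* the reported TCP, not 19 mm ahead, so real tip z ≈ TCP z + 0.018. I'll push with the TCP at about 0.07, which puts the tips at about 0.088.

>>> send_rows:
  delta_pos:
    - [0,0,0.025]
    - [0,0,0.03]
    - [0,0,0.018]
    - [0,0,0]
    - [0,0,0]
  angular:
    - [0,0,0]
    - [0,0,0]
    - [0,0,0]
    - [0,0,0]
    - [0,0,0]

```text
clock: 5.62
position: [0.6182, -0.2391, 0.0698]
ee_rot: [-0.001, 0.657, 0.754, -0.0]
contact_force: [0.4, 0.5, 0.5]
width: -0.0004
```

```bash
python3 -c "
from h import *
plan([*w(0,-.014),.07])
cv2.imwrite('pics/s6.png',cv2.resize(manip.get_image('scene')[120:230,130:270],None,fx=5,fy=5,interpolation=cv2.INTER_CUBIC))
"
```

```text
clk 5.62 pos [ 0.6182 -0.2391  0.0698] F [0.4 0.5 0.5] w -0.0
target [ 0.5916 -0.0379  0.07  ] delta/0.4: [0.5075 0.0027 0.    ] turn/0.08: [-0.02 -0.02  0.02]
```

View pics/s6.png

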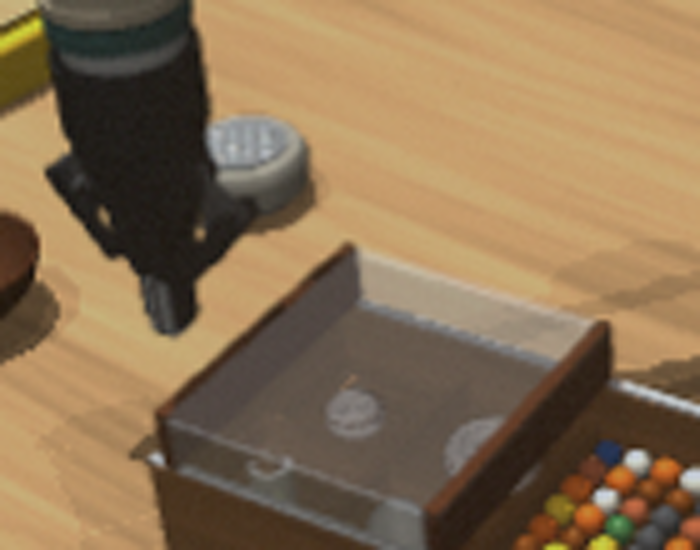

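>>> send_rows:
  delta_pos:
    - [0.02,0,0]
    - [0.03,0,0]
    - [0.03,0,0]
    - [0.025,0,0]
    - [0.025,0,0]
  angular:
    - [0,0,0]
    - [0,0,0]
    - [0,0,0]
    - [0,0,0]
    - [0,0,0]

```text
clock: 6.08
position: [0.6116, -0.1875, 0.0712]
ee_rot: [0.001, 0.657, 0.754, -0.001]
contact_force: [-0.1, -4.1, -0.0]
width: 0.0001
```

>>> send_rows:
  delta_pos:
    - [0.025,0,0]
    - [0.025,0,0]
    - [0.025,0,0]
  angular:
    - [0,0,0]
    - [0,0,0]
    - [0,0,0]

```text
clock: 6.33
position: [0.6075, -0.1579, 0.0712]
ee_rot: [0.0, 0.657, 0.754, -0.0]
contact_force: [-2.0, -3.1, 1.0]
width: 0.0001
```

```bash
python3 -c "
from h import *
plan([*w(0,-.014),.07])
cv2.imwrite('pics/s7.png',cv2.resize(manip.get_image('scene')[120:230,130:270],None,fx=5,fy=5,interpolation=cv2.INTER_CUBIC))
"
```

```text
clk 6.33 pos [ 0.6075 -0.1579  0.0712] F [-2.  -3.1  1. ] w 0.0
target [ 0.5916 -0.0379  0.07  ] delta/0.4: [0.3028 0.0014 0.0027] turn/0.08: [0.   0.01 0.02]
```

View pics/s7.png

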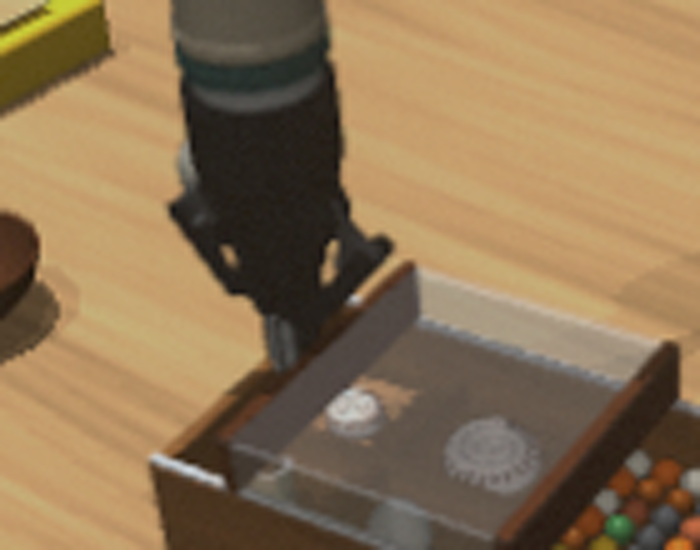

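The cover moves with about 3–4 N on the tool. Continuing the push.

>>> send_rows:
  delta_pos:
    - [0.025,0,0]
    - [0.025,0,0]
    - [0.025,0,0]
    - [0.025,0,0]
    - [0.025,0,0]
  angular:
    - [0,0,0]
    - [0,0,0]
    - [0,0,0]
    - [0,0,0]
    - [0,0,0]

```text
clock: 6.8
position: [0.6008, -0.108, 0.0711]
ee_rot: [0.0, 0.657, 0.754, 0.0]
contact_force: [-0.6, -2.9, 1.7]
width: 0.0
```

>>> send_rows:
  delta_pos:
    - [0.025,0,0]
    - [0.025,0,0]
    - [0.025,0,0]
    - [0.025,0,0]
    - [0.02,0,0]
  angular:
    - [0,0,0]
    - [0,0,0]
    - [0,0,0]
    - [0,0,0]
    - [0,0,0]

```text
clock: 7.22
position: [0.5942, -0.06, 0.071]
ee_rot: [-0.0, 0.657, 0.754, 0.0]
contact_force: [0.2, -3.3, 2.2]
width: -0.0005
```

>>> send_rows:
  delta_pos:
    - [0.015,0,0]
    - [0.012,0,0]
    - [0.01,0,0]
  angular:
    - [0,0,0]
    - [0,0,0]
    - [0,0,0]

```text
clock: 7.47
position: [0.5923, -0.046, 0.0709]
ee_rot: [-0.0, 0.657, 0.754, 0.0]
contact_force: [-0.2, -2.8, 2.1]
width: 0.0
```

```bash
python3 -c "
from h import *
plan([*w(0,-.014),.07])
"
```

```text
clk 7.47 pos [ 0.5923 -0.046   0.0709] F [-0.2 -2.8  2.1] w 0.0
target [ 0.5916 -0.0379  0.07  ] delta/0.4: [0.0205 0.0009 0.0022] turn/0.08: [ 0.   -0.    0.02]
```

>>> send_rows:
  delta_pos:
    - [0.008,0,0]
    - [0.008,0,0]
    - [0.008,0,0]
  angular:
    - [0,0,0]
    - [0,0,0]
    - [0,0,0]

```text
clock: 7.72
position: [0.5913, -0.0382, 0.0709]
ee_rot: [0.001, 0.657, 0.754, -0.001]
contact_force: [0.4, -11.6, 1.0]
width: -0.0
```

>>> send_rows:
  delta_pos:
    - [0.008,0,0]
    - [0.005,0,0]
  angular:
    - [0,0,0]
    - [0,0,0]

```text
clock: 7.88
position: [0.5914, -0.0383, 0.0711]
ee_rot: [0.005, 0.656, 0.755, -0.004]
contact_force: [0.3, -22.0, 0.1]
width: -0.0003
```

The force climbed to 22 N with no further motion, so it's at the end stop. Backing off and looking.

>>> send_rows:
  delta_pos:
    - [-0.02,0,0]
    - [-0.03,0,0]
    - [-0.03,0,0]
    - [-0.03,0,0]
    - [-0.02,0,0]
  angular:
    - [0,0,0]
    - [0,0,0]
    - [0,0,0]
    - [0,0,0]
    - [0,0,0]

```text
clock: 8.3
position: [0.5976, -0.085, 0.0706]
ee_rot: [-0.0, 0.658, 0.753, 0.0]
contact_force: [-1.0, -0.2, -0.4]
width: -0.0003
```

>>> send_rows:
  delta_pos:
    - [0,0,0]
    - [0,0,0]
  angular:
    - [0,0,0]
    - [0,0,0]

```text
clock: 8.47
position: [0.5973, -0.084, 0.0707]
ee_rot: [-0.0, 0.658, 0.753, 0.0]
contact_force: [0.3, -0.5, -0.9]
width: -0.0003
```

```bash
python3 -c "
from h import *
plan([*w(-.035,-.128),.064])
c=manip.calibration('wrist');im=manip.get_image('wrist');cv2.imwrite('pics/w8.png',im)
import pickle;pickle.dump(c,open('c8.pkl','wb'))
cv2.imwrite('pics/s8.png',cv2.resize(manip.get_image('scene')[120:280,130:330],None,fx=4,fy=3.75,interpolation=cv2.INTER_CUBIC))
"
```

```text
clk 8.47 pos [ 0.5973 -0.084   0.0707] F [ 0.3 -0.5 -0.9] w -0.0
target [ 0.5722 -0.1555  0.064 ] delta/0.4: [-0.1689 -0.0861  0.0166] turn/0.08: [-0.   -0.01 -0.  ]
```

View pics/w8.png

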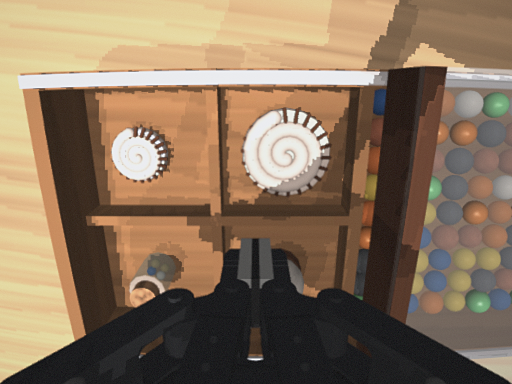

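View pics/s8.png

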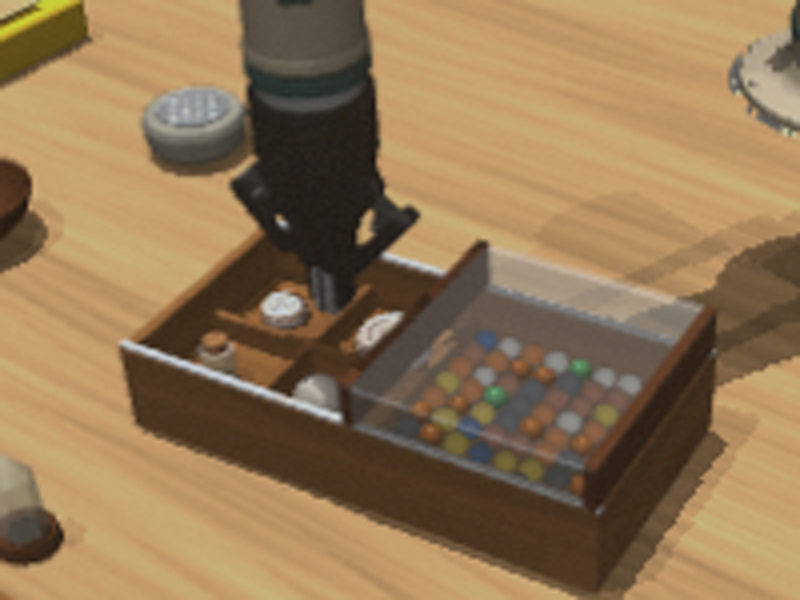

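The cover is fully open and the small ammonite is in plain view at (140,154) in the wrist image.

```bash
python3 -c "
from h import *
import pickle;c=pickle.load(open('c8.pkl','rb'))
for uv in((141,154),(113,154),(170,154)): print(ray('wrist',uv,.033,c).round(4))
p=ray('wrist',(141,154),.033,c)
im=cv2.imread('pics/s8.png')
print('scene', ray('scene',(284/4+130,308/3.75+120),.033).round(4))
plan([p[0]*.5+.5*.573,p[1]*.5-.5*.1555,.064])"
```

```text
[ 0.5674 -0.1558  0.033 ]
[ 0.5696 -0.1728  0.033 ]
[ 0.5651 -0.1385  0.033 ]
scene [ 0.5713 -0.154   0.033 ]
clk 8.57 pos [ 0.5971 -0.0833  0.0708] F [0.1 0.4 0.4] w -0.0
target [ 0.5702 -0.1557  0.064 ] delta/0.4: [-0.1702 -0.0913  0.0168] turn/0.08: [-0.   -0.01  0.01]
```

>>> send_rows:
  delta_pos:
    - [-0.03,-0.015,0]
    - [-0.04,-0.022,0]
    - [-0.04,-0.022,0]
    - [-0.04,-0.022,0.007]
    - [-0.02,-0.01,0.01]
  angular:
    - [0,0,0]
    - [0,0,0]
    - [0,0,0]
    - [0,0,0]
    - [0,0,0]

```text
clock: 8.98
position: [0.5698, -0.1579, 0.0644]
ee_rot: [0.001, 0.657, 0.753, -0.0]
contact_force: [-0.6, 0.2, 0.1]
width: 0.0001
```

>>> send_rows:
  delta_pos:
    - [0,0,0]
    - [0,0,0]
    - [0,0,0]
    - [0,0,0]
    - [0,0,0]
  angular:
    - [0,0,0]
    - [0,0,0]
    - [0,0,0]
    - [0,0,0]
    - [0,0,0]

```text
clock: 9.4
position: [0.5709, -0.1551, 0.0642]
ee_rot: [0.0, 0.657, 0.754, 0.0]
contact_force: [0.2, -0.8, 0.5]
width: 0.0
```

```bash
python3 -c "
from h import *
plan([.570,-.155,.064])
cv2.imwrite('pics/w9.png',manip.get_image('wrist'))
cv2.imwrite('pics/s9.png',cv2.resize(manip.get_image('scene')[120:280,130:330],None,fx=4,fy=3.75,interpolation=cv2.INTER_CUBIC))
"
```

```text
clk 9.4 pos [ 0.5709 -0.1551  0.0642] F [ 0.2 -0.8  0.5] w 0.0
target [ 0.57  -0.155  0.064] delta/0.4: [ 0.0006 -0.0022  0.0005] turn/0.08: [ 0.   -0.    0.03]
```

View pics/s9.png

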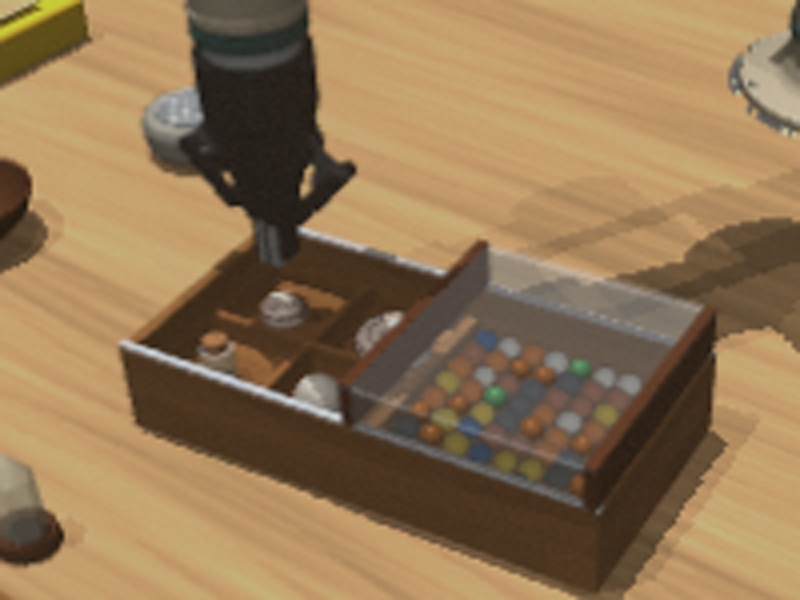

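View pics/w9.png

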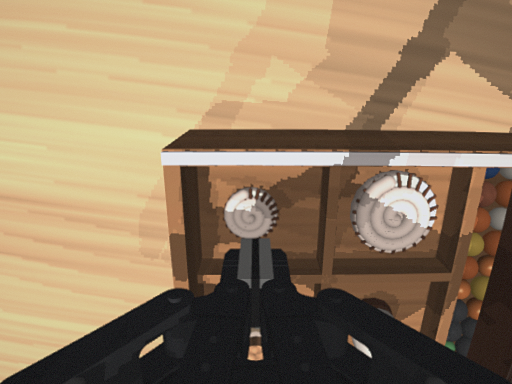

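The fingertips stand over the small ammonite: tip at (278,262), ammonite at (284,308). The gap is about 4 cm. Holding.

>>> send_rows:
  delta_pos:
    - [0,0,0]
    - [0,0,0]
    - [0,0,0]
    - [0,0,0]
    - [0,0,0]
  angular:
    - [0,0,0]
    - [0,0,0]
    - [0,0,0]
    - [0,0,0]
    - [0,0,0]

```text
clock: 9.92
position: [0.5705, -0.1559, 0.0641]
ee_rot: [-0.0, 0.657, 0.754, 0.0]
contact_force: [0.5, 0.1, -0.8]
width: -0.0
```

>>> send_rows:
  delta_pos:
    - [0,0,0]
    - [0,0,0]
    - [0,0,0]
    - [0,0,0]
    - [0,0,0]
  angular:
    - [0,0,0]
    - [0,0,0]
    - [0,0,0]
    - [0,0,0]
    - [0,0,0]

```text
clock: 10.33
position: [0.5705, -0.1559, 0.0641]
ee_rot: [-0.0, 0.657, 0.754, 0.0]
contact_force: [-0.3, -0.0, -0.2]
width: 0.0002
```

>>> send_rows:
  delta_pos:
    - [0,0,0]
    - [0,0,0]
    - [0,0,0]
    - [0,0,0]
    - [0,0,0]
  angular:
    - [0,0,0]
    - [0,0,0]
    - [0,0,0]
    - [0,0,0]
    - [0,0,0]

```text
clock: 10.75
position: [0.5706, -0.1559, 0.0641]
ee_rot: [0.0, 0.657, 0.754, 0.0]
contact_force: [0.6, 0.1, 0.5]
width: -0.0001
```

>>> send_rows:
  delta_pos:
    - [0,0,0]
    - [0,0,0]
    - [0,0,0]
    - [0,0,0]
    - [0,0,0]
  angular:
    - [0,0,0]
    - [0,0,0]
    - [0,0,0]
    - [0,0,0]
    - [0,0,0]

```text
clock: 11.17
position: [0.5706, -0.1559, 0.0641]
ee_rot: [0.0, 0.657, 0.754, 0.0]
contact_force: [1.3, 0.5, -0.2]
width: 0.0003
```

>>> send_rows:
  delta_pos:
    - [0,0,0]
    - [0,0,0]
    - [0,0,0]
    - [0,0,0]
    - [0,0,0]
  angular:
    - [0,0,0]
    - [0,0,0]
    - [0,0,0]
    - [0,0,0]
    - [0,0,0]

```text
clock: 11.58
position: [0.5706, -0.1559, 0.0641]
ee_rot: [-0.0, 0.657, 0.754, 0.0]
contact_force: [0.7, 0.9, -0.2]
width: 0.0001
```

>>> send_rows:
  delta_pos:
    - [0,0,0]
    - [0,0,0]
    - [0,0,0]
    - [0,0,0]
    - [0,0,0]
  angular:
    - [0,0,0]
    - [0,0,0]
    - [0,0,0]
    - [0,0,0]
    - [0,0,0]

```text
clock: 12.0
position: [0.5706, -0.1559, 0.0641]
ee_rot: [-0.0, 0.657, 0.754, 0.0]
contact_force: [-0.6, 0.4, -0.5]
width: -0.0004
```

>>> send_rows:
  delta_pos:
    - [0,0,0]
    - [0,0,0]
    - [0,0,0]
    - [0,0,0]
    - [0,0,0]
  angular:
    - [0,0,0]
    - [0,0,0]
    - [0,0,0]
    - [0,0,0]
    - [0,0,0]

```text
clock: 12.42
position: [0.5706, -0.1559, 0.0641]
ee_rot: [-0.0, 0.657, 0.754, 0.0]
contact_force: [0.6, -0.5, -1.6]
width: -0.0
```

```bash
python3 -c "
from h import *
plan([*w(0,-.10),.20]);plan([*w(0,.225),.20])
"
```

```text
clk 12.42 pos [ 0.5706 -0.1559  0.0641] F [ 0.6 -0.5 -1.6] w -0.0
target [ 0.6032 -0.1231  0.2   ] delta/0.4: [ 0.0703  0.0919 -0.3398] turn/0.08: [ 0.   -0.    0.01]
clk 12.42 pos [ 0.5706 -0.1559  0.0641] F [ 0.6 -0.5 -1.6] w -0.0
target [0.5594 0.199  0.2   ] delta/0.4: [ 0.8828  0.0929 -0.3397] turn/0.08: [ 0.   -0.    0.01]
```

>>> send_rows:
  delta_pos:
    - [0,0,-0.05]
    - [0,0,-0.08]
    - [0,0,-0.08]
    - [0,0.01,-0.08]
    - [0.03,0.02,-0.05]
  angular:
    - [0,0,0]
    - [0,0,0]
    - [0,0,0]
    - [0,0,0]
    - [0,0,0]

```text
clock: 12.83
position: [0.5818, -0.1446, 0.2038]
ee_rot: [0.003, 0.658, 0.753, 0.0]
contact_force: [0.9, -1.0, -0.3]
width: 0.0003
```

>>> send_rows:
  delta_pos:
    - [0.06,0.02,0]
    - [0.08,0.02,0]
    - [0.08,0.02,0]
    - [0.08,0,0]
    - [0.08,0,0]
  angular:
    - [0,0,0]
    - [0,0,0]
    - [0,0,0]
    - [0,0,0]
    - [0,0,0]

```text
clock: 13.25
position: [0.5839, 0.0128, 0.2]
ee_rot: [0.0, 0.657, 0.753, 0.0]
contact_force: [0.8, 0.4, -0.5]
width: 0.0001
```

>>> send_rows:
  delta_pos:
    - [0.08,0,0]
    - [0.08,0,0]
    - [0.08,0,0]
    - [0.08,0,0]
    - [0.07,0,0]
  angular:
    - [0,0,0]
    - [0,0,0]
    - [0,0,0]
    - [0,0,0]
    - [0,0,0]

```text
clock: 13.67
position: [0.5621, 0.168, 0.2002]
ee_rot: [-0.0, 0.657, 0.754, 0.0]
contact_force: [0.1, -0.4, -0.5]
width: -0.0002
```

>>> send_rows:
  delta_pos:
    - [0.05,0,0]
    - [0.03,0,0]
    - [0,0,0]
    - [0,0,0]
  angular:
    - [0,0,0]
    - [0,0,0]
    - [0,0,0]
    - [0,0,0]

```text
clock: 14.0
position: [0.5584, 0.1974, 0.2]
ee_rot: [0.0, 0.657, 0.754, -0.0]
contact_force: [-0.4, -0.2, 0.2]
width: -0.0002
```

```bash
python3 -c "
from h import *
plan([*w(0,.225),.07])
cv2.imwrite('pics/w10.png',manip.get_image('wrist'))
"
```

```text
clk 14.0 pos [0.5584 0.1974 0.2   ] F [-0.4 -0.2  0.2] w -0.0
target [0.5594 0.199  0.07  ] delta/0.4: [0.0038 0.0031 0.325 ] turn/0.08: [-0.    0.01  0.03]
```

View pics/w10.png

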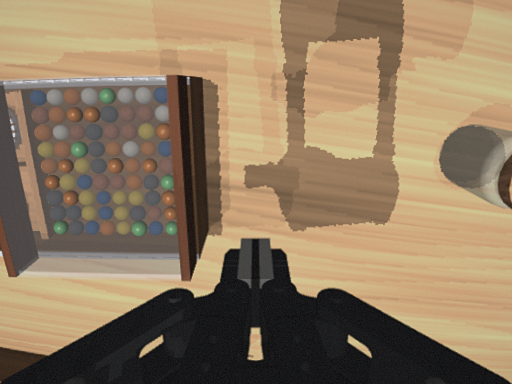

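The cover is open at the left, the jar is well clear at (480,155), and the spot beside the left end is free. Descending.

>>> send_rows:
  delta_pos:
    - [0,0,0.05]
    - [0,0,0.07]
    - [0,0,0.08]
    - [0,0,0.07]
    - [0,0,0.05]
  angular:
    - [0,0,0]
    - [0,0,0]
    - [0,0,0]
    - [0,0,0]
    - [0,0,0]

```text
clock: 14.47
position: [0.5575, 0.1954, 0.0697]
ee_rot: [-0.001, 0.658, 0.753, -0.001]
contact_force: [-0.7, 0.6, 0.8]
width: 0.0
```

>>> send_rows:
  delta_pos:
    - [0,0,0.005]
    - [0,0,0]
    - [0,0,0]
  angular:
    - [0,0,0]
    - [0,0,0]
    - [0,0,0]

```text
clock: 14.72
position: [0.5597, 0.1969, 0.0712]
ee_rot: [0.001, 0.658, 0.753, 0.001]
contact_force: [0.7, -0.2, 1.0]
width: -0.0
```

>>> send_rows:
  delta_pos:
    - [-0.02,0,0]
    - [-0.025,0,0]
    - [-0.025,0,0]
    - [-0.025,0,0]
    - [-0.025,0,0]
  angular:
    - [0,0,0]
    - [0,0,0]
    - [0,0,0]
    - [0,0,0]
    - [0,0,0]

```text
clock: 15.13
position: [0.5654, 0.1495, 0.0709]
ee_rot: [0.0, 0.658, 0.753, 0.001]
contact_force: [-0.7, 1.9, 3.2]
width: 0.0001
```

```bash
python3 -c "
from h import *
plan([*w(0,.012),.07])
"
```

```text
clk 15.13 pos [0.5654 0.1495 0.0709] F [-0.7  1.9  3.2] w 0.0
target [ 0.5881 -0.0121  0.07  ] delta/0.4: [-0.4079  0.0017  0.0017] turn/0.08: [ 0.02 -0.02  0.  ]
```

>>> send_rows:
  delta_pos:
    - [-0.025,0,0]
    - [-0.025,0,0]
    - [-0.025,0,0]
    - [-0.025,0,0]
    - [-0.025,0,0]
  angular:
    - [0,0,0]
    - [0,0,0]
    - [0,0,0]
    - [0,0,0]
    - [0,0,0]

```text
clock: 15.55
position: [0.5721, 0.0998, 0.0703]
ee_rot: [0.0, 0.657, 0.754, 0.0]
contact_force: [-0.2, 3.2, 3.5]
width: -0.0004
```

>>> send_rows:
  delta_pos:
    - [-0.025,0,0]
    - [-0.025,0,0]
    - [-0.025,0,0]
    - [-0.025,0,0]
    - [-0.025,0,0]
  angular:
    - [0,0,0]
    - [0,0,0]
    - [0,0,0]
    - [0,0,0]
    - [0,0,0]

```text
clock: 15.97
position: [0.5788, 0.0501, 0.0701]
ee_rot: [0.0, 0.657, 0.754, 0.0]
contact_force: [1.0, 3.8, 2.9]
width: 0.0004
```

>>> send_rows:
  delta_pos:
    - [-0.025,0,0]
    - [-0.025,0,0]
    - [-0.025,0,0]
    - [-0.02,0,0]
    - [-0.02,0,0]
  angular:
    - [0,0,0]
    - [0,0,0]
    - [0,0,0]
    - [0,0,0]
    - [0,0,0]

```text
clock: 16.38
position: [0.5849, 0.0046, 0.07]
ee_rot: [-0.0, 0.657, 0.754, 0.0]
contact_force: [0.9, 2.4, 2.1]
width: 0.0003
```

```bash
python3 -c "
from h import *
plan([*w(0,.012),.07])
"
```

```text
clk 16.38 pos [0.5849 0.0046 0.07  ] F [0.9 2.4 2.1] w 0.0
target [ 0.5881 -0.0121  0.07  ] delta/0.4: [-0.0424  0.0022  0.    ] turn/0.08: [ 0.   -0.    0.01]
```

>>> send_rows:
  delta_pos:
    - [-0.012,0,0]
    - [-0.01,0,0]
    - [-0.01,0,0]
    - [-0.008,0,0]
  angular:
    - [0,0,0]
    - [0,0,0]
    - [0,0,0]
    - [0,0,0]

```text
clock: 16.72
position: [0.5868, -0.0106, 0.0699]
ee_rot: [-0.0, 0.657, 0.754, -0.0]
contact_force: [1.7, 2.0, 0.9]
width: 0.0
```

>>> send_rows:
  delta_pos:
    - [-0.008,0,0]
    - [-0.006,0,0]
  angular:
    - [0,0,0]
    - [0,0,0]

```text
clock: 16.88
position: [0.5873, -0.0134, 0.07]
ee_rot: [-0.002, 0.658, 0.753, 0.002]
contact_force: [0.4, 13.0, 3.2]
width: -0.0001
```

The closed stop is reached: 13 N and no further travel. Releasing, lifting and checking.

>>> send_rows:
  delta_pos:
    - [0.02,0,0]
    - [0.03,0,0]
    - [0.02,0,-0.02]
    - [0,0,-0.07]
    - [0,0,-0.08]
  angular:
    - [0,0,0]
    - [0,0,0]
    - [0,0,0]
    - [0,0,0]
    - [0,0,0]

```text
clock: 17.3
position: [0.5814, 0.0129, 0.137]
ee_rot: [-0.002, 0.657, 0.754, -0.002]
contact_force: [0.6, -0.2, 0.7]
width: -0.0
```

>>> send_rows:
  delta_pos:
    - [0,0,-0.08]
    - [0,0,-0.08]
    - [0.05,-0.03,-0.04]
    - [0.08,-0.06,0]
    - [0.08,-0.06,0]
  angular:
    - [0,0,0]
    - [0,0,0]
    - [0,0,0]
    - [0,0,0]
    - [0,0,0]

```text
clock: 17.72
position: [0.5132, 0.0874, 0.2199]
ee_rot: [0.002, 0.658, 0.753, 0.001]
contact_force: [-0.2, 1.1, 1.0]
width: 0.0001
```

>>> send_rows:
  delta_pos:
    - [0.08,-0.06,0]
    - [0.08,-0.06,0]
    - [0.06,-0.06,0]
    - [0.03,-0.02,0]
    - [0,0,0]
  angular:
    - [0,0,0]
    - [0,0,0]
    - [0,0,0]
    - [0,0,0]
    - [0,0,0]

```text
clock: 18.13
position: [0.4166, 0.1771, 0.2187]
ee_rot: [-0.0, 0.656, 0.755, -0.0]
contact_force: [-0.2, 0.2, -0.2]
width: -0.0
```

```bash
python3 -c "
from h import *
plan([*w(0,.012),.07])
a=manip.get_image('top');cv2.imwrite('pics/t11.png',a)
b=cv2.imread('pics/top0.png')
cv2.imwrite('pics/cmp.png',np.vstack([cv2.resize(x[130:245,100:420],None,fx=2.4,fy=2.4,interpolation=cv2.INTER_CUBIC) for x in(b,a)]))
cv2.imwrite('pics/s11.png',manip.get_image('scene'))
"
```

```text
clk 18.13 pos [0.4166 0.1771 0.2187] F [-0.2  0.2 -0.2] w -0.0
target [ 0.5881 -0.0121  0.07  ] delta/0.4: [-0.5285  0.3584  0.3713] turn/0.08: [-0.01 -0.    0.07]
```

View pics/cmp.png

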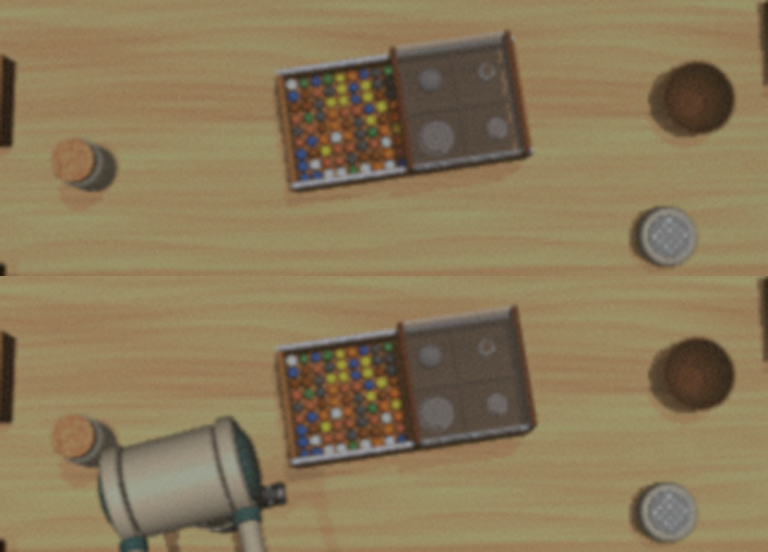

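View pics/s11.png

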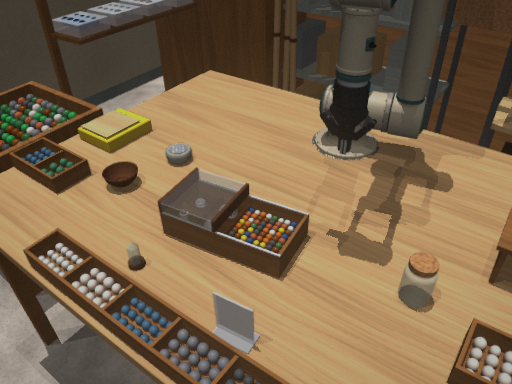

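The cover has moved further right than at the start and now sits flush with the case's end. Jar, bowl, geode and contents haven't changed between the two views, and the arm is clear.

```bash
python3 -c "
from rig import manip
print(manip.get_state()['qd'].round(3)); print(manip.sign_off())"
```

```text
[-0.03   0.021 -0.017 -0.004 -0.007 -0.001]
the job is handed in; nothing more can be done
None
```

The job is done and handed in at about 18 s on the clock; no verdict was reported. I pushed the cover open to its end stop, pointed at the smaller ammonite, pushed the cover closed to its stop and moved the arm clear.

- **Pointing:** The smaller ammonite is in the near-right compartment. I measured it at about 34.6 mm across, against the 34 mm given. The fingertips stayed over it, still, for about 3 s, with only sensor noise on the force reading.
- **First push missed:** My first push passed over the cover without touching it. The images showed the closed fingertips about 19 mm behind the reported TCP, not 19 mm ahead as described. I lowered the arm and pushed again.
- **Pointing height:** I chose a height (TCP at 64 mm) that met the judged range under either reading. By my reading the tips were about 4 to 4.5 cm above the ammonite's top, so possibly slightly over the "about 4 cm" asked. The judged limit is about 6 cm.
- **Cover:** It reached the open stop at 22 N and the closed stop at 13 N. I pushed at about 0.12 m/s, well under the 0.6 m/s limit.
- **Final check:** In the before-and-after top views, the cover sits flush with the case's end. The items in the case and the jar, geode and bowl show no visible movement; I compared these by eye and did not measure them.

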